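# Set the odd option rocker on the hood's control unit

### The job

On the cooker hood's control unit, under the raised flap, one of the six small rockers is tipped the opposite way from the other five: its lower end sticks out. Take the stylus from the mug and use its tip to flip that one, so that all six have their lower end in; touch the rockers with nothing but the stylus. Then stand the stylus back in the mug tip down and shut the flap fully, leaving the mug upright where it is and everything else on the worktop undisturbed.

Things in the scene. Friction and masses are not known exactly. Their poses are not given: they have to be found in the camera images.
- hood_unit: white wedge-shaped control unit, 124 x 124 mm, 56 mm high, fixed. Origin: centre of its underside; front = its -x, roughly to the robot. From the top edge (x 0, z 56) the switch panel falls at 30 degrees to the front (x -60, z 21); its outward normal is (-0.5, 0, 0.866). Six rockers stand along y in a 92 x 30 mm window of a bezel 9 mm proud of the panel. Behind x = 0 the top is flat
- flap (a joint): white flap on the unit, 112 mm wide, 60 long, 3 thick; hinge along the unit's y at x -7.7, z 63.3 mm in its frame, 10 mm out of the panel's top edge. Value: 0 shut over the rockers, on the bezel; 1.24 to 1.38 rad at the start, not quite square to the panel, so it leans out over the rockers; stop at 1.40. 40 g; a friction hinge (0.035 N m) keeps it where it is left
- flap_edge (a point): middle of the flap's free edge, on its underside (the side towards the rockers), 60 mm from the hinge; a finger tab 30 mm wide reaches 9 mm further. The flap's back face is 3 mm from the underside
- mug: mug, dark above, cream below, 99 mm tall, outside 86 mm across at the rim, 64 at the foot, inside about 70 at the rim, 50 at the floor. Origin: on its underside, 16 mm off the cup's axis towards the handle: the axis passes through the mug's own (0, 16 mm). The handle points along its own -y, away from the robot, 58 mm from the origin
- mug_floor (a point): centre of the mug's inner floor, on the cup's axis, 8 mm above its underside
- stylus: white nylon stick 190 mm long, 30 g, leaning tip down in the mug, top roughly towards the robot, 15 to 40 degrees from vertical; it stands out above the rim from about 110 mm off its tip: hold it about 145 mm off the tip. Origin: end of the tip; own z runs up the stick. Tip 4 to 5 mm across for 22 mm, widening to 10 mm at 46 mm, then 10 mm to the blunt end
- stylus_tip (a point): the end of the stylus's tip
- rocker_a (a joint): one of six like grey rockers, paddle 9 mm wide, 17 long up and down the panel, pivots 14 mm apart in a row along the unit's y; the letters do not tell the order: see its _low point. Tilt: +0.24 lower end in, upper end raised; -0.24 lower end raised. Over-centre: 2 to 3 N on the raised end takes it past level, then it snaps to its stop and stays
- rocker_a_low (a point): point on the face of this rocker's lower half (the end nearer the robot), 5 mm from its pivot and 3.5 mm from the paddle's end, where to press
- rocker_b (a joint): one of six like grey rockers, paddle 9 mm wide, 17 long up and down the panel, pivots 14 mm apart in a row along the unit's y; the letters do not tell the order: see its _low point. Tilt: +0.24 lower end in, upper end raised; -0.24 lower end raised. Over-centre: 2 to 3 N on the raised end takes it past level, then it snaps to its stop and stays
- rocker_b_low (a point): point on the face of this rocker's lower half (the end nearer the robot), 5 mm from its pivot and 3.5 mm from the paddle's end, where to press
- rocker_c (a joint): one of six like grey rockers, paddle 9 mm wide, 17 long up and down the panel, pivots 14 mm apart in a row along the unit's y; the letters do not tell the order: see its _low point. Tilt: +0.24 lower end in, upper end raised; -0.24 lower end raised. Over-centre: 2 to 3 N on the raised end takes it past level, then it snaps to its stop and stays
- rocker_c_low (a point): point on the face of this rocker's lower half (the end nearer the robot), 5 mm from its pivot and 3.5 mm from the paddle's end, where to press
- rocker_d (a joint): one of six like grey rockers, paddle 9 mm wide, 17 long up and down the panel, pivots 14 mm apart in a row along the unit's y; the letters do not tell the order: see its _low point. Tilt: +0.24 lower end in, upper end raised; -0.24 lower end raised. Over-centre: 2 to 3 N on the raised end takes it past level, then it snaps to its stop and stays
- rocker_d_low (a point): point on the face of this rocker's lower half (the end nearer the robot), 5 mm from its pivot and 3.5 mm from the paddle's end, where to press
- rocker_e (a joint): one of six like grey rockers, paddle 9 mm wide, 17 long up and down the panel, pivots 14 mm apart in a row along the unit's y; the letters do not tell the order: see its _low point. Tilt: +0.24 lower end in, upper end raised; -0.24 lower end raised. Over-centre: 2 to 3 N on the raised end takes it past level, then it snaps to its stop and stays
- rocker_e_low (a point): point on the face of this rocker's lower half (the end nearer the robot), 5 mm from its pivot and 3.5 mm from the paddle's end, where to press
- rocker_f (a joint): one of six like grey rockers, paddle 9 mm wide, 17 long up and down the panel, pivots 14 mm apart in a row along the unit's y; the letters do not tell the order: see its _low point. Tilt: +0.24 lower end in, upper end raised; -0.24 lower end raised. Over-centre: 2 to 3 N on the raised end takes it past level, then it snaps to its stop and stays
- rocker_f_low (a point): point on the face of this rocker's lower half (the end nearer the robot), 5 mm from its pivot and 3.5 mm from the paddle's end, where to press
- pepper_mill: dark turned-wood pepper mill, 58 mm across, 170 mm tall; it and the mug may stand in each other's place, one left and one right of the unit. Origin: centre of its underside. A bystander, loose
- salt_shaker: white shaker, 37 mm across, 76 mm tall, in front of the unit. Origin: centre of its underside. A bystander, loose
- pepper_shaker: black shaker, 37 mm across, 76 mm tall, in front of the unit. Origin: centre of its underside. A bystander, loose
- oil_bottle: tall green bottle, 61 mm across, 267 mm tall, behind the unit on the left. Origin: centre of its underside. A bystander, loose
- kitchen_timer: square wind-up timer, 66 x 66 x 54 mm, in front on the left. Origin: centre of its underside. A bystander, loose

How it is judged:
On the way, in this order (a step that is already met when the one before it is completed fails the run):
1. the stylus has been drawn out of the mug (its tip above the rim) (height (world z) of stylus_tip above 0.105 m), for 0.1 s.
2. the odd rocker has been flipped to stand like its neighbours, with the stylus's tip at it (value of joint rocker_a above 0.18 rad and distance between stylus_tip and rocker_a_low below 0.03 m), for 0.1 s.
At the end, for the whole second after the job is handed in: All six rockers lower end in (tilt above 0.18 rad); flap shut (below 0.08 rad); stylus in the mug tip down (tip within 36 mm of the floor's centre and under 30 mm above the mug's underside, leaning under 46 degrees); stylus and mug at rest, mug upright (within 8 degrees) (value of joint each of rocker_a, rocker_b, rocker_c, rocker_d, rocker_e, rocker_f above 0.18 rad and value of joint flap below 0.08 rad and horizontal distance between stylus_tip and mug_floor below 0.036 m and z of stylus_tip in the frame of mug below 0.03 m and angle between stylus's own z axis and vertical below 0.8 rad and angle between mug's own z axis and vertical below 0.15 rad and linear speed of stylus below 0.05 m/s and linear speed of mug below 0.03 m/s); the robot touches nothing.
It fails at once if a rocker that stood right is flipped (value of joint any of rocker_b, rocker_c, rocker_d, rocker_e, rocker_f below 0 rad).
It fails at once if the gripper or arm touches a rocker (only the stylus may) (contact force between any of rocker_a, rocker_b, rocker_c, rocker_d, rocker_e, rocker_f and the fingers above 0.5 N or contact force between any of rocker_a, rocker_b, rocker_c, rocker_d, rocker_e, rocker_f and the arm above 0.5 N).
It fails at once if the mug is tipped over or pushed more than 6 cm (angle between mug's own z axis and vertical above 0.6 rad or distance of mug from where it was at the start of the episode above 0.06 m).
It fails at once if another thing on the worktop is pushed more than 3 cm or knocked over (distance of any of pepper_mill, salt_shaker, pepper_shaker, oil_bottle, kitchen_timer from where it was at the start of the episode above 0.03 m or angle between any of pepper_mill, salt_shaker, pepper_shaker, oil_bottle, kitchen_timer's own z axis and vertical above 0.5 rad).
It also fails if it takes over 64 s, if anything falls off the work surface, if the arm or the gripper's body presses on something with over 40 N, if the wrist force passes 120 N, or if a joint passes its speed limit or range.

### The arm

A 7-joint arm with a two-finger parallel gripper is mounted at the origin on a cart in front of the work surface, level with it; the furniture and walls round the work are solid. World frame = base frame: x ahead of the robot, y to its left, z up, the work surface at z = 0. Lengths are in m, angles in rad, forces in N, time in s.
With the tool pointing down it reaches from about 0.4 to 0.85 m from the base axis. Payload 4.5 kg.
Tool frame: the origin (TCP) lies on the centre line of the jaws, within the pads' length; the fingertips stand r.tip_extent ahead of it and the grasp point (between the pads) is the TCP (r.tip_extent is the distance from the TCP to the fingertips, in m); z points along the fingers, y is the line along which they close (so a half turn about z gives the same grasp; the last joint's range is limited). The gripper opens to 88 mm and grips with 3 to 60 N. Pads are 18 mm wide; open, the fingers measure 123 mm over their backs; the gripper's body (75 mm by 187 mm) begins 45 mm behind the grasp point.
Start: joints at [-1.286, 0.689, -0.195, 1.565, 0.157, 0.902, -0.215], TCP at [0.155, 0.605, 0.258] pointing down, gripper open.
Joint ranges: [-3.01, 3.01], [-0.46, 2.08], [-1.47, 1.51], [0.13, 2.56], [-1, 4.14], [0.04, 2.09], [-2.66, 2.66]. Speed limits (rad/s): [2.57, 2.57, 3.14, 3.14, 3.14, 3.14, 3.14].

### API

Orientations are given as a unit quaternion [x, y, z, w].
In Python, from plant import sensors, vision, finish_job, r gives the robot as it stands. The module is installed in compiled form; this text tells all that it offers.
- The arm moves only by the tool step_arm, never from a script. Its argument "steps" is a list of rows, each a list of 2 entries, a list of its own where there are three numbers: the shift along the tool's x, y, z in cm, then the turn, a rotation vector about the tool's x, y, z in degrees. A call has 1 to 12 rows; each row shifts and turns the commanded pose from where the row before left it, along the tool's axes as they then stand; what a row does not reach is not made up. A row lasts 1/8 s, in which the tool goes at most 62.5 mm and 10.7 degrees, less where a joint would pass 70% of its speed; a pose out of reach is approached as far as the arm can. A call with a gripper value outside its range is refused whole. "claw" is the opening, from -1 (shut) to 1 (fully open), set as the call begins (left out, the last holds). The fingers move at their own pace and stop on an object; "grip_force" is the grip in N (left out, the last holds). Time passes only in rows, so rows that do not move let the fingers close. It gives the time, the measured TCP pose, the force, the opening and the grip force at its end, in the units of the state.
- sensors.get_state(): the state, without advancing time (a new reading comes with each control period).
- vision.snapshot(name): name is "scene" or "top" or "wrist"; returns a dict with "img" (400x640x3 uint8, red, green, blue), "fx", "fy", "cx", "cy" (pixels), "position" and "rotation" of the camera in the world. Camera axes: x right, y down, z forward; pixel columns grow to the right and rows downward; lengths in m; the calibration is good to about 2 mm. A picture is of the moment at which its call begins. There is no depth.
- finish_job(): hands the job in; it is judged then, once.
The state is a dict: "clock": time; "q": joint angles; "qd": joint speeds; "joint_torque": joint torques, N m; "tool_pos": TCP position; "eef_rot": TCP orientation; "contact_force": force on the tool from outside, world axes, zero at the start; "moment": the same for the moment, N m; "opening": opening from 0.0 (shut) to 1.0 (fully open); "finger_force": force on a finger pad.
Only numpy, scipy, OpenCV 4.12 (cv2) and the standard library are available. Lean on these libraries where they do the work, as an engineer would, in place of code of your own. Each camera call takes 0.05 s, during which the arm holds its last target. There are 200 camera calls.

## Working session

There is one attempt and no reset: what is moved stays moved. The work goes in short steps, Python scripts to look and compute and a tool call to move; the robot and the scene stay as the last step left them, time stands still between calls to the robot, and variables do not carry over. Pictures are saved under pics/ and viewed, at most 12 in all, crops included, and the job is handed in when it is done.

Besides the shell and the picture viewer there is one more tool, called after ">>>" in YAML: its name, and indented under it one key for each argument. step_arm: Moves the arm, as the interface text tells. Its arguments: {"type":"object","properties":{"steps":{"type":"array"},"claw":{"type":"number"},"grip_force":{"type":"number"}},"required":["steps"]}

```bash
mkdir -p pics; cat > h.py <<'E'
import numpy as np, cv2
from scipy.spatial.transform import Rotation as R
from plant import sensors, vision, finish_job, r
def snap(n,f=None):
    s=vision.snapshot(n)
    if f: cv2.imwrite('pics/'+f,cv2.cvtColor(s['img'],cv2.COLOR_RGB2BGR))
    return s
def cam(s): 
    M=np.array(s['rotation']); 
    return np.array(s['position']), (M if M.shape==(3,3) else R.from_quat(M).as_matrix())
def ray(s,u,v):
    p,M=cam(s); d=M@np.array([(u-s['cx'])/s['fx'],(v-s['cy'])/s['fy'],1]); return p,d/np.linalg.norm(d)
def atz(s,u,v,z):
    p,d=ray(s,u,v); return p+d*(z-p[2])/d[2]
def proj(s,P):
    p,M=cam(s); c=(np.atleast_2d(P)-p)@M; return np.c_[c[:,0]/c[:,2]*s['fx']+s['cx'],c[:,1]/c[:,2]*s['fy']+s['cy']]
def tri(*rays):
    A=sum(np.eye(3)-np.outer(d,d) for p,d in rays); b=sum((np.eye(3)-np.outer(d,d))@p for p,d in rays); return np.linalg.solve(A,b)
E
python3 - <<'E'
from h import *
import pickle
a=snap('scene','a1.png');b=snap('top','b1.png')
pickle.dump((a,b),open('s1.pkl','wb'))
for s in(a,b):print(s['position'],np.round(cam(s)[1],3).tolist(),s['fx'],s['cx'],s['cy'])
st=sensors.get_state();print(r.tip_extent,st['clock'],st['tool_pos'],st['eef_rot'],st['opening'])
E
```

```text
[-0.19592001  0.56112283  0.71138147] [[-0.434, -0.54, 0.721], [-0.901, 0.277, -0.334], [-0.019, -0.795, -0.607]] 509.30604210123596 324.92385980028826 192.62019639672928
[0.40059035 0.20415108 0.98926548] [[-0.0, -0.987, 0.16], [-1.0, -0.001, -0.004], [0.004, -0.16, -0.987]] 379.3247265788774 316.49699008975153 201.54126294444885
0.019 0.1 [0.15504452 0.60493803 0.2569843 ] [ 1.25044712e-01  9.92150773e-01 -8.13107579e-04 -3.90641436e-05] 0.9984444361724459
```

View pics/a1.png

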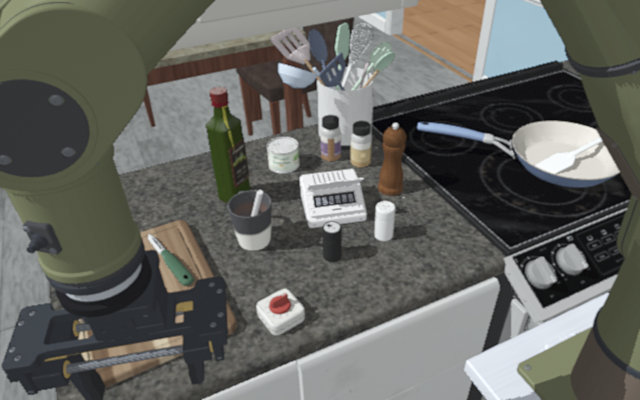

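View pics/b1.png

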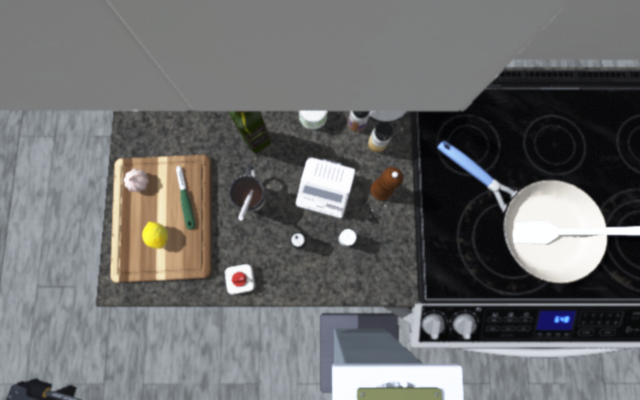

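The mug stands at scene (252,218) and top (248,192), with the unit to its right at scene (335,195) and top (326,187). Next I'll zoom in on both.

```bash
python3 - <<'E'
import pickle,cv2,numpy as np
a,b=pickle.load(open('s1.pkl','rb'))
A=cv2.resize(a['img'][160:270,215:375],(800,550),interpolation=cv2.INTER_CUBIC)
cv2.imwrite('pics/c1.png',A[:,:,::-1])
B=cv2.resize(b['img'][145:245,220:380],(800,500),interpolation=cv2.INTER_CUBIC)
cv2.imwrite('pics/c2.png',B[:,:,::-1])
E
```

```text
(no output)
```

View pics/c1.png

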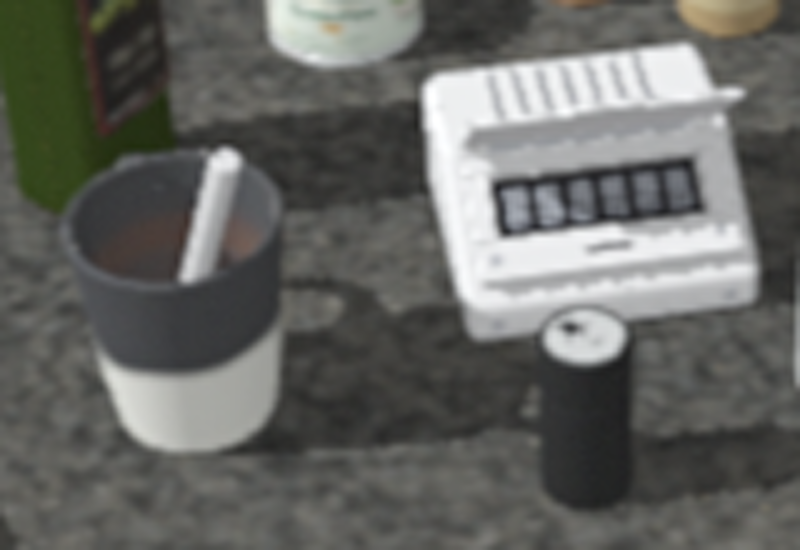

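View pics/c2.png

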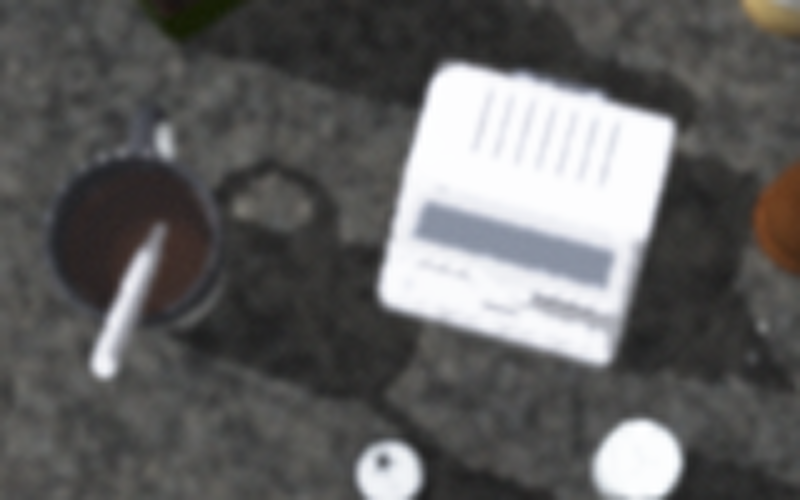

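```bash
cat >> h.py <<'E'
def rows(T,N,st=None):
    """T 4x4 target -> identical row to repeat N times"""
    from scipy.linalg import fractional_matrix_power as fp
    st=st or sensors.get_state(); C=np.eye(4);C[:3,:3]=R.from_quat(st['eef_rot']).as_matrix();C[:3,3]=st['tool_pos']
    D=np.linalg.inv(C)@T; w=R.from_matrix(D[:3,:3]).as_rotvec()
    Rr=R.from_rotvec(w/N).as_matrix(); S=sum(np.linalg.matrix_power(Rr,k) for k in range(N))
    t=np.linalg.solve(S,D[:3,3]); return np.round(t*100,2).tolist(),np.round(np.degrees(w/N),2).tolist()
def pose(p,z,y):
    z=z/np.linalg.norm(z); y=y-z*(y@z); y/=np.linalg.norm(y); T=np.eye(4); T[:3,:3]=np.c_[np.cross(y,z),y,z]; T[:3,3]=p; return T
E
python3 - <<'E'
from h import *; import pickle
from scipy.optimize import least_squares
a,b=pickle.load(open('s1.pkl','rb'))
fa=lambda x,y:(215+x/5,160+y/5); fb=lambda x,y:(220+x/5,145+y/5)
e=tri(ray(a,*fa(230,160)),ray(b,*fb(103,367)));print('stylus end',e)
m=tri(ray(a,*fa(172,225)),ray(b,*fb(135,243)));print('rim c',m, atz(b,*fb(135,243),.099),atz(a,*fa(172,225),.099))
for z in(.01,.03,.05):
  t=atz(b,*fb(162,228),z);d=e-t;print('tip?',z,t,np.linalg.norm(d),np.degrees(np.arccos(d[2]/np.linalg.norm(d))))
# unit: x,y,yaw,window s-centre
def W(q,P): 
    c,s=np.cos(q[2]),np.sin(q[2]);P=np.array(P,float);return np.c_[q[0]+c*P[:,0]-s*P[:,1],q[1]+s*P[:,0]+c*P[:,1],P[:,2]]
def sl(s,y,h): return [-.866*s-.5*h,y,.056-.5*s+.866*h]
def pts(q):
    s=q[3]; w=[sl(s-.015,.046,.009),sl(s-.015,-.046,.009),sl(s+.015,-.046,.009),sl(s+.015,.046,.009)]
    return W(q,w),W(q,[[.062,.062,.056],[.062,-.062,.056],[-.062,-.062,.018],[-.062,.062,.018]])
oa=np.array([fa(*p) for p in[(495,180),(697,158),(703,212),(500,238)]]);ob=np.array([fb(*p) for p in[(433,62),(679,120),(608,367),(378,303)]])
f=lambda q:np.r_[(proj(a,pts(q)[0])-oa).ravel(),(proj(b,pts(q)[1])-ob).ravel()]
s=least_squares(f,[.6,-.05,0,.035],loss='soft_l1');print(s.x,np.round(f(s.x).reshape(-1,2),1).tolist())
for n,u,v,z in[('salt',347.5,237.5,.076),('pep',298,240,.076),('mill',391,178,.17)]:print(n,atz(b,u,v,z))
E
```

```text
stylus end [0.49539964 0.36423148 0.17422727]
rim c [0.56514683 0.3682339  0.09620861] [0.56392331 0.36628192 0.099     ] [0.56278907 0.37036502 0.099     ]
tip? 0.01 [0.58826878 0.36855561 0.01      ] 0.18871664421542705 29.514384348401983
tip? 0.03 [0.58443573 0.3651979  0.03      ] 0.16949886696673205 31.689865523970433
tip? 0.05 [0.58060269 0.36184019 0.05      ] 0.1506575352184181 34.45535742187696
[ 0.59056857  0.17921678 -0.25837847  0.02996454] [[-1.7, -0.4], [0.4, -1.7], [2.0, 0.5], [-0.3, 1.1], [0.9, -0.4], [-0.9, 0.2], [0.2, -0.3], [-0.2, 0.3]]
salt [0.46108742 0.12601779 0.076     ]
pep [0.4550752  0.24489334 0.076     ]
mill [0.58619627 0.03608578 0.17      ]
```

```bash
python3 - <<'E'
from h import *
t=np.array([.588,.3685,.009]);e=np.array([.4954,.3642,.1742]);u=(e-t)/np.linalg.norm(e-t)
print(rows(pose(t+.24*u,-u,np.array([0,1.,0])),10))
E
```

```text
([-3.33, -1.99, 1.14], [-0.5, -2.9, -1.44])
```

>>> step_arm:
  steps:
    - [[-3.33,-1.99,1.14],[-0.5,-2.9,-1.44]]
    - [[-3.33,-1.99,1.14],[-0.5,-2.9,-1.44]]
    - [[-3.33,-1.99,1.14],[-0.5,-2.9,-1.44]]
    - [[-3.33,-1.99,1.14],[-0.5,-2.9,-1.44]]
    - [[-3.33,-1.99,1.14],[-0.5,-2.9,-1.44]]
    - [[-3.33,-1.99,1.14],[-0.5,-2.9,-1.44]]
    - [[-3.33,-1.99,1.14],[-0.5,-2.9,-1.44]]
    - [[-3.33,-1.99,1.14],[-0.5,-2.9,-1.44]]
    - [[-3.33,-1.99,1.14],[-0.5,-2.9,-1.44]]
    - [[-3.33,-1.99,1.14],[-0.5,-2.9,-1.44]]
    - [[0,0,0],[0,0,0]]
    - [[0,0,0],[0,0,0]]
  claw: 0.0

```text
clock: 1.6
tool_pos: [0.4703, 0.3646, 0.2184]
eef_rot: [-0.004, 0.968, 0.012, 0.252]
contact_force: [-0.8, 0.2, 0.4]
opening: 0.503
finger_force: 0.0
```

```bash
python3 - <<'E'
from h import *; import pickle
w=snap('wrist');a=snap('scene');b=snap('top');pickle.dump((w,a,b),open('s2.pkl','wb'))
t=np.array([.588,.3685,.009]);e=np.array([.4954,.3642,.1742]);u=(e-t)/np.linalg.norm(e-t)
print(rows(pose(t+.145*u,-u,np.array([0,1.,0])),3)); print(proj(w,[t,e,t+.11*u]),w['position'])
cv2.imwrite('pics/w2.png',w['img'][:,:,::-1])
E
```

```text
([-0.01, -0.07, 3.18], [0.06, -0.01, 0.02])
[[319.41892258 164.92932354]
 [318.94062668 233.08462626]
 [319.21889026 193.43315004]] [0.33720084 0.36072335 0.28888037]
```

View pics/w2.png

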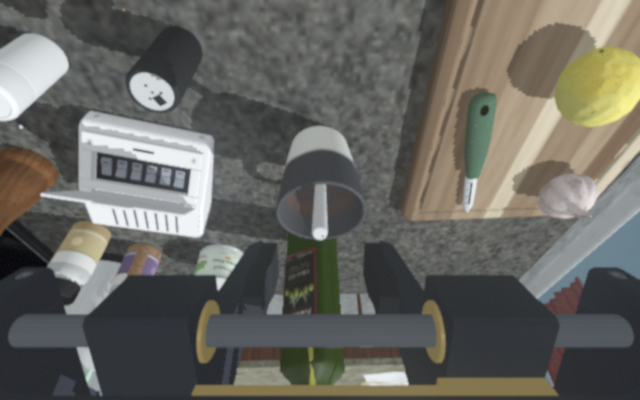

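The stylus end is at (320,234), against a prediction of (319,233), so I'm lined up and can grasp. I'll also zoom in on the rockers at (100–190, 155–195).

>>> step_arm:
  steps:
    - [[0,-0.07,3.2],[0,0,0]]
    - [[0,-0.07,3.2],[0,0,0]]
    - [[0,-0.07,3.15],[0,0,0]]
    - [[0,0,0],[0,0,0]]
    - [[0,0,0],[0,0,0]]

```text
clock: 2.38
tool_pos: [0.5044, 0.3598, 0.1561]
eef_rot: [-0.002, 0.969, 0.003, 0.249]
contact_force: [0.2, -0.4, -0.4]
opening: 0.502
finger_force: 0.0
```

```bash
python3 - <<'E'
import pickle,cv2
w,a,b=pickle.load(open('s2.pkl','rb'))
cv2.imwrite('pics/w2c.png',cv2.rotate(cv2.resize(w['img'][105:240,70:220],(660,594),interpolation=cv2.INTER_CUBIC),cv2.ROTATE_180)[:,:,::-1])
E
```

```text
(no output)
```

View pics/w2c.png

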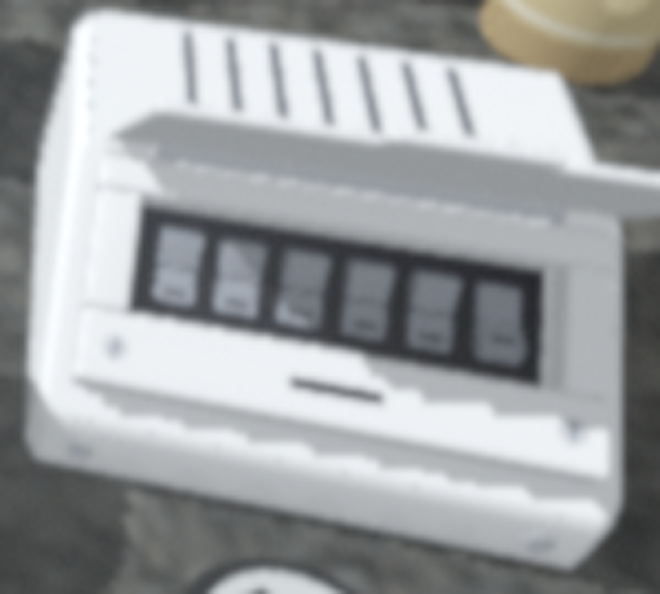

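The rightmost rocker looks like the odd one, because its mark and fold sit differently. I'll check it from closer before pressing. The arm stopped 25 mm short, so I'm recomputing.

```bash
python3 - <<'E'
from h import *
t=np.array([.588,.3685,.009]);e=np.array([.4954,.3642,.1742]);u=(e-t)/np.linalg.norm(e-t)
print(rows(pose(t+.145*u,-u,np.array([0,1.,0])),2),sensors.get_state()['qd'])
E
```

```text
([-0.06, 0.26, 1.22], [-0.47, -0.22, 0.1]) [-0.01014424 -0.01035227  0.00584607 -0.00090628  0.01598807 -0.00143977
 -0.01761483]
```

>>> step_arm:
  steps:
    - [[0,0.17,0.8],[-0.3,-0.1,0.1]]
    - [[0,0.17,0.8],[-0.3,-0.1,0.1]]
    - [[0,0.17,0.8],[-0.3,-0.1,0.1]]
    - [[0,0,0],[0,0,0]]
    - [[0,0,0],[0,0,0]]

```text
clock: 3.0
tool_pos: [0.5162, 0.3651, 0.1355]
eef_rot: [-0.002, 0.968, 0.011, 0.252]
contact_force: [0.3, -0.2, -0.1]
opening: 0.498
finger_force: 0.0
```

```bash
python3 - <<'E'
from h import *
t=np.array([.588,.3685,.009]);e=np.array([.4954,.3642,.1742]);u=(e-t)/np.linalg.norm(e-t)
print(rows(pose(t+.145*u,-u,np.array([0,1.,0])),1))
E
```

```text
([-0.08, 0.01, 0.05], [-0.04, -0.11, -0.09])
```

>>> step_arm:
  steps:
    - [[0,0,0],[0,0,0]]
    - [[0,0,0],[0,0,0]]
    - [[0,0,0],[0,0,0]]
    - [[0,0,0],[0,0,0]]
    - [[0,0,0],[0,0,0]]
  claw: -1
  grip_force: 45

```text
clock: 3.62
tool_pos: [0.5164, 0.3651, 0.1347]
eef_rot: [-0.002, 0.968, 0.011, 0.251]
contact_force: [-0.9, 0.7, -0.2]
opening: 0.097
finger_force: 45.0
```

>>> step_arm:
  steps:
    - [[0,0,-1],[0,0,0]]
    - [[0,0,-2],[0,0,0]]
    - [[0,0,-2],[0,0,0]]
    - [[0,0,-2],[0,0,0]]
    - [[0,0,-2],[0,0,0]]
    - [[0,0,-2],[0,0,0]]
    - [[0,0,-2],[0,0,0]]
    - [[0,0,-2],[0,0,0]]
    - [[0,0,0],[0,0,0]]
    - [[0,0,0],[0,0,0]]

```text
clock: 4.88
tool_pos: [0.4462, 0.3604, 0.2593]
eef_rot: [-0.002, 0.968, 0.008, 0.25]
contact_force: [-0.3, -0.1, -0.6]
opening: 0.096
finger_force: 45.0
```

```bash
python3 - <<'E'
from h import *; import pickle
w=snap('wrist');a=snap('scene');b=snap('top');pickle.dump((w,a,b),open('s3.pkl','wb'))
st=sensors.get_state();M=R.from_quat(st['eef_rot']).as_matrix();p=np.array(st['tool_pos'])
P=[p+.145*M[:,2],p-.045*M[:,2]];print(st['q'],P)
pa,pb=proj(a,P),proj(b,P);pw=proj(w,P);print(pa,pb,pw)
def cr(s,c,k,h=75):
    x,y=int(np.clip(c[0],60,580)),int(np.clip(c[1],h//2+22,340));return cv2.resize(s['img'][y-60:y+60,x-60:x+60],(400,400),interpolation=cv2.INTER_CUBIC),(x-60,y-60)
A,oa=cr(a,pa.mean(0),0);W,ow=cr(w,pw[0],0);print(oa,ow)
cv2.imwrite('pics/d3.png',np.hstack([A,W])[:,:,::-1])
E
```

```text
[-1.07238833  0.55329706  0.15362306  2.09000851  1.05753157  0.36458368
 -0.35658873] [array([0.51641564, 0.36261698, 0.13204609]), array([0.424439  , 0.35967172, 0.29827372])]
[[259.74534923 203.84552801]
 [271.81553786 150.91166841]] [[245.43352963 211.49811329]
 [228.89148848 249.63532131]] [[321.10872889 187.60429107]
 [322.34362211 356.03124576]]
(205, 117) (261, 127)
```

View pics/d3.png

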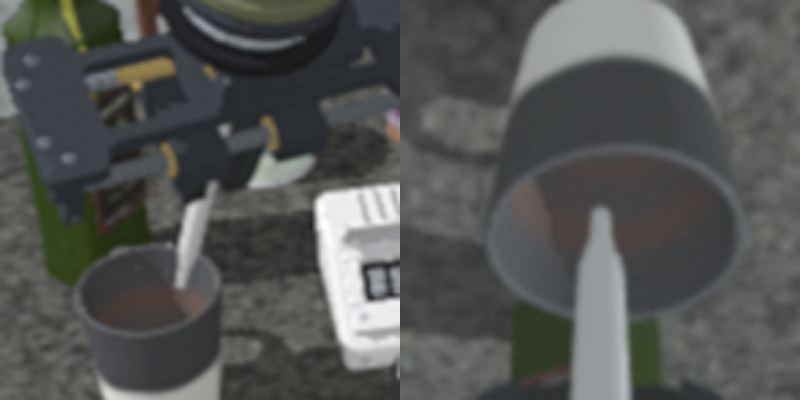

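The grasp matches the prediction: the tip is at wrist (321,188) and scene (259,203). Next I'll move to a pre-press pose in front of the rockers.

```bash
cat >> h.py <<'E'
Q=[0.5906,0.1792,-.2584]
def U(P,q=None):
    q=q or Q; return np.array([q[0],q[1],0])+R.from_euler('z',q[2]).apply(P)
def sl(s,y,h): return np.array([-.866*s-.5*h,y,.056-.5*s+.866*h])
def target(s,y,h,L=.145): # tip at s,y,h on panel, stick normal to panel
    Rz=R.from_euler('z',Q[2]); n=Rz.apply([-.5,0,.866]); return pose(U(sl(s,y,h))+L*n,-n,Rz.apply([0,1.,0]))
E
python3 - <<'E'
from h import *
T=target(.045,-.035,.10);print(T);print(rows(T,9))
E
```

```text
[[-8.37267281e-01  2.55534000e-01  4.83410670e-01  4.25547103e-01]
 [ 2.21297312e-01  9.66800070e-01 -1.27769811e-01  1.86623072e-01]
 [-5.00011000e-01  8.28404619e-18 -8.66019053e-01  2.45670000e-01]
 [ 0.00000000e+00  0.00000000e+00  0.00000000e+00  1.00000000e+00]]
([0.08, -1.95, 0.11], [0.91, -0.13, 1.43])
```

>>> step_arm:
  steps:
    - [[0.1,-1.95,0.1],[0.9,-0.1,1.4]]
    - [[0.1,-1.95,0.1],[0.9,-0.1,1.4]]
    - [[0.1,-1.95,0.1],[0.9,-0.1,1.4]]
    - [[0.1,-1.95,0.1],[0.9,-0.1,1.4]]
    - [[0.1,-1.95,0.1],[0.9,-0.1,1.4]]
    - [[0.1,-1.95,0.1],[0.9,-0.1,1.4]]
    - [[0.1,-1.95,0.1],[0.9,-0.1,1.4]]
    - [[0.1,-1.95,0.1],[0.9,-0.1,1.4]]
    - [[0.1,-1.95,0.1],[0.9,-0.1,1.4]]
    - [[0,0,0],[0,0,0]]
    - [[0,0,0],[0,0,0]]

```text
clock: 6.4
tool_pos: [0.4241, 0.188, 0.2458]
eef_rot: [0.122, 0.959, -0.032, 0.255]
contact_force: [-0.5, 0.4, -0.6]
opening: 0.099
finger_force: 45.0
```

```bash
python3 - <<'E'
from h import *; import pickle
w=snap('wrist');a=snap('scene');b=snap('top');pickle.dump((w,a,b),open('s4.pkl','wb'))
st=sensors.get_state();M=R.from_quat(st['eef_rot']).as_matrix();p=np.array(st['tool_pos'])
print(st['q'],p,p+.145*M[:,2],proj(w,p+.145*M[:,2]),rows(target(.045,-.035,.10),1))
g=proj(w,[U(sl(.035,-.035+.014*i,.006)) for i in range(6)]);print(g)
c=g.mean(0).astype(int);x0,y0=c[0]-66,c[1]-50;print(x0,y0)
cv2.imwrite('pics/e4.png',cv2.resize(w['img'][y0:y0+100,x0:x0+133],(798,600),interpolation=cv2.INTER_CUBIC)[::-1,::-1,::-1])
E
```

```text
[-1.05717029  0.52011701  0.37753367  2.40153318  1.72592729  0.25168646
 -1.12865427] [0.42408108 0.18811814 0.24596799] [0.4938477  0.17015337 0.12013125] [[321.31225205 187.95079539]] ([-0.14, -0.11, 0.11], [0.18, -0.21, 0.29])
[[319.57629811 174.74940789]
 [331.40635982 174.80488648]
 [343.23300786 174.86034906]
 [355.05624369 174.91579564]
 [366.8760688  174.97122622]
 [378.69248467 175.02664081]]
283 124
```

View pics/e4.png

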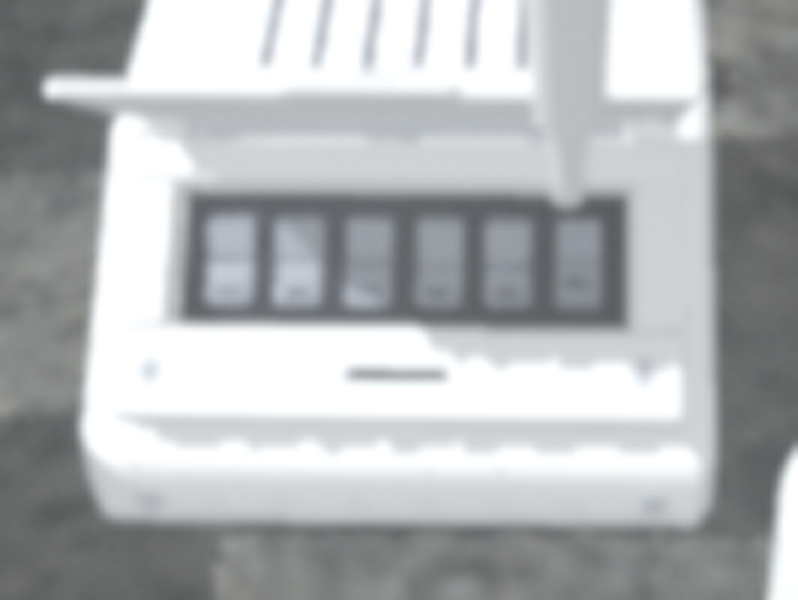

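```bash
python3 - <<'E'
from h import *; import pickle
from scipy.optimize import least_squares
a,b=pickle.load(open('s1.pkl','rb'));w=pickle.load(open('s4.pkl','rb'))[0]
fa=lambda x,y:(215+x/5,160+y/5); fb=lambda x,y:(220+x/5,145+y/5); fw=lambda x,y:(283+132.5-x/6,124+99.5-y/6)
win=lambda s:[sl(s-.015,.046,.009),sl(s-.015,-.046,.009),sl(s+.015,-.046,.009),sl(s+.015,.046,.009)]
rk=lambda s:[sl(s,.035-.014*i,.006) for i in range(6)]
base=[[.062,.062,.056],[.062,-.062,.056],[-.062,-.062,.018],[-.062,.062,.018]]
oa=np.array([fa(*p) for p in[(495,180),(697,158),(703,212),(500,238)]]);ob=np.array([fb(*p) for p in[(433,62),(679,120),(608,367),(378,303)]])
ow=np.array([fw(x,261.5) for x in(231,297,369,438,507,578)]);ow2=np.array([fw(*p) for p in[(182,193),(630,195),(630,327),(178,323)]])
def f(q):
    g=lambda P:np.array([U(p,list(q[:3])) for p in P])
    return np.r_[(proj(a,g(win(q[3])))-oa).ravel()*.7,(proj(b,g(base))-ob).ravel(),(proj(w,g(rk(q[3])))-ow).ravel(),(proj(w,g(win(q[3])))-ow2).ravel()]
s=least_squares(f,Q+[.03],loss='soft_l1');print(s.x,np.round(s.fun.reshape(-1,2),1).tolist())
f2=lambda q:f(q)[16:]
s=least_squares(f2,Q+[.03],loss='soft_l1');print(s.x,np.round(s.fun.reshape(-1,2),1).tolist())
E
```

```text
[ 0.59098036  0.1782974  -0.25941122  0.02932115] [[-1.0, -0.7], [0.5, -1.5], [1.6, -0.0], [-0.1, 0.4], [1.3, -0.5], [-0.6, 0.1], [0.5, -0.4], [0.1, 0.1], [0.7, 0.1], [-0.1, 0.1], [0.2, -0.0], [-0.1, -0.1], [-0.3, -0.1], [-0.2, -0.2], [1.4, 1.5], [-0.8, 1.5], [-0.9, -1.1], [2.5, -1.3]]
[ 0.61643136  0.17275685 -0.25413224  0.04835933] [[-0.5, 0.0], [-0.9, -0.0], [-0.2, -0.0], [-0.1, -0.0], [0.0, -0.1], [0.5, -0.1], [-0.1, 0.9], [0.3, 1.2], [0.1, -0.5], [0.8, -1.1]]
```

The rightmost rocker is odd: its mark is at y 282 in the crop and the others are at 292. The refined unit pose fits all views to within about 2 px. I'll descend to 25 mm off the panel.

```bash
sed -i 's/^Q=.*/Q=[0.5910,0.1783,-.2594]/' h.py; python3 - <<'E'
from h import *
print(rows(target(.0355,-.035,.10),3)); T1=target(.0355,-.035,.10);T2=target(.0355,-.035,.03); print(np.linalg.inv(T1)@T2)
E
```

```text
([-0.38, -0.06, 0.05], [0.07, -0.07, 0.11])
[[ 1.00000000e+00 -2.55152027e-17  1.82282254e-17 -5.55111512e-17]
 [-5.98732770e-17  1.00000000e+00  1.85039042e-17  0.00000000e+00]
 [-5.21590204e-17  1.62338027e-17  1.00000000e+00  6.99984600e-02]
 [ 0.00000000e+00  0.00000000e+00  0.00000000e+00  1.00000000e+00]]
```

>>> step_arm:
  steps:
    - [[-0.4,-0.06,0],[0.1,-0.1,0.1]]
    - [[-0.4,-0.06,0],[0.1,-0.1,0.1]]
    - [[-0.35,-0.06,0],[0,0,0.1]]
    - [[0,0,1],[0,0,0]]
    - [[0,0,1],[0,0,0]]
    - [[0,0,1],[0,0,0]]
    - [[0,0,1],[0,0,0]]
    - [[0,0,1],[0,0,0]]
    - [[0,0,1],[0,0,0]]
    - [[0,0,1],[0,0,0]]
    - [[0,0,0],[0,0,0]]
    - [[0,0,0],[0,0,0]]

```text
clock: 8.05
tool_pos: [0.4667, 0.1738, 0.1912]
eef_rot: [0.125, 0.958, -0.034, 0.256]
contact_force: [-0.3, 0.1, -0.4]
opening: 0.103
finger_force: 45.0
```

```bash
python3 - <<'E'
from h import *; import pickle
w=snap('wrist');a=snap('scene');pickle.dump((w,a),open('s5.pkl','wb'))
st=sensors.get_state();M=R.from_quat(st['eef_rot']).as_matrix();p=np.array(st['tool_pos'])
print(st['q'],p,p+.145*M[:,2],proj(w,p+.145*M[:,2]),rows(target(.0355,-.035,.03),1))
g=proj(w,[U(sl(.0343,-.035+.014*i,.006)) for i in range(6)]);print(g)
c=g.mean(0).astype(int);x0,y0=c[0]-66,c[1]-60;print(x0,y0)
cv2.imwrite('pics/e5.png',cv2.resize(w['img'][y0:y0+100,x0:x0+133],(798,600),interpolation=cv2.INTER_CUBIC)[::-1,::-1,::-1])
E
```

```text
[-0.78201143  0.64585483  0.11527344  2.37739047  2.05149948  0.40057409
 -1.41861845] [0.46668967 0.17404672 0.19133341] [0.53672391 0.1553776  0.0657481 ] [[321.5037697  188.00417359]] ([0.01, 0.1, 0.17], [-0.03, -0.01, 0.01])
[[322.58287794 181.48807074]
 [337.08057196 181.50051213]
 [351.58017333 181.51295517]
 [366.08168244 181.52539984]
 [380.58509966 181.53784614]
 [395.09042536 181.55029409]]
292 121
```

View pics/e5.png

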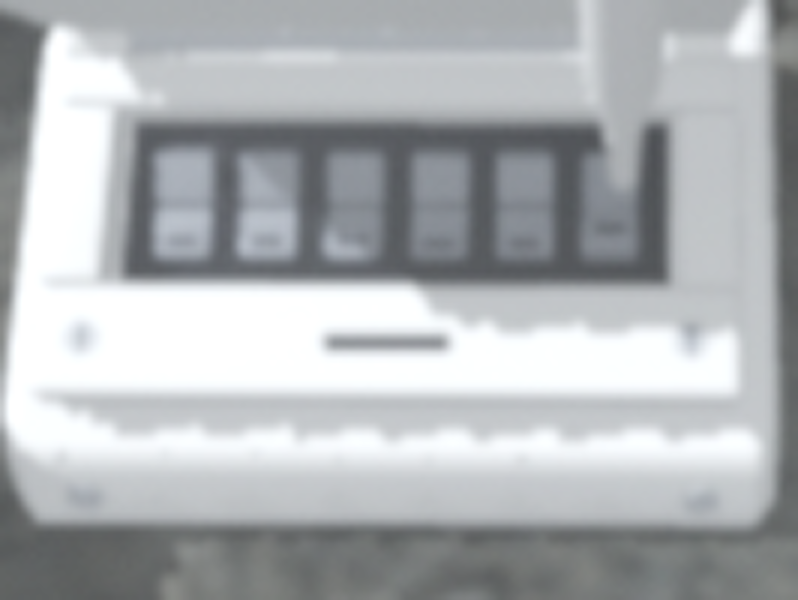

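The tip is at crop (624,187), about 1–2 mm right of the centreline of the rightmost rocker (x 610). The predicted low point matches. I'll correct by +2 mm in y and descend.

>>> step_arm:
  steps:
    - [[0.05,0.2,0.3],[0,0,0]]
    - [[0,0,0.5],[0,0,0]]
    - [[0,0,0.5],[0,0,0]]
    - [[0,0,0.3],[0,0,0]]
    - [[0,0,0],[0,0,0]]
    - [[0,0,0],[0,0,0]]

```text
clock: 8.9
tool_pos: [0.4745, 0.1738, 0.1769]
eef_rot: [0.125, 0.958, -0.034, 0.256]
contact_force: [0.2, -0.2, -0.4]
opening: 0.103
finger_force: 45.0
```

>>> step_arm:
  steps:
    - [[0,0,0.2],[0,0,0]]
    - [[0,0,0.2],[0,0,0]]
    - [[0,0,0],[0,0,0]]
    - [[0,0,0],[0,0,0]]

```text
clock: 9.4
tool_pos: [0.4765, 0.1734, 0.1735]
eef_rot: [0.125, 0.958, -0.034, 0.256]
contact_force: [-0.1, -0.0, -0.9]
opening: 0.098
finger_force: 45.0
```

```bash
python3 - <<'E'
from h import *
print(rows(target(.0345,-.035,.01),1))
E
```

```text
([-0.15, -0.09, 0.14], [-0.05, -0.03, -0.0])
```

>>> step_arm:
  steps:
    - [[-0.05,0,0.2],[0,0,0]]
    - [[0,0,0.2],[0,0,0]]
    - [[0,0,0],[0,0,0]]
    - [[0,0,0],[0,0,0]]

```text
clock: 9.9
tool_pos: [0.4788, 0.1727, 0.1702]
eef_rot: [0.125, 0.958, -0.034, 0.256]
contact_force: [0.7, -0.2, -0.1]
opening: 0.099
finger_force: 45.0
```

>>> step_arm:
  steps:
    - [[0,0,0.2],[0,0,0]]
    - [[0,0,0],[0,0,0]]
    - [[0,0,0],[0,0,0]]

```text
clock: 10.28
tool_pos: [0.4798, 0.1725, 0.1685]
eef_rot: [0.125, 0.958, -0.034, 0.256]
contact_force: [-0.4, 0.4, -0.5]
opening: 0.099
finger_force: 45.0
```

>>> step_arm:
  steps:
    - [[0,0,0.2],[0,0,0]]
    - [[0,0,0],[0,0,0]]
    - [[0,0,0],[0,0,0]]

```text
clock: 10.65
tool_pos: [0.4808, 0.1723, 0.1669]
eef_rot: [0.125, 0.958, -0.034, 0.256]
contact_force: [-1.8, 0.1, 2.2]
opening: 0.104
finger_force: 45.0
```

>>> step_arm:
  steps:
    - [[0,0,0.2],[0,0,0]]
    - [[0,0,0],[0,0,0]]
    - [[0,0,0],[0,0,0]]

```text
clock: 11.02
tool_pos: [0.481, 0.1723, 0.1659]
eef_rot: [0.125, 0.958, -0.033, 0.257]
contact_force: [-8.4, 2.5, 15.3]
opening: 0.101
finger_force: 45.0
```

The press reached 17 N, so it's at the stop. I'll retract and verify.

>>> step_arm:
  steps:
    - [[0,0,-0.5],[0,0,0]]
    - [[0,0,-1],[0,0,0]]
    - [[0,0,-1],[0,0,0]]
    - [[0,0,-1],[0,0,0]]
    - [[0,0,0],[0,0,0]]
    - [[0,0,0],[0,0,0]]

```text
clock: 11.78
tool_pos: [0.4649, 0.1767, 0.1955]
eef_rot: [0.125, 0.958, -0.034, 0.257]
contact_force: [-0.1, 0.8, 0.3]
opening: 0.097
finger_force: 45.0
```

```bash
python3 - <<'E'
from h import *; import pickle
w=snap('wrist');a=snap('scene');pickle.dump((w,a),open('s6.pkl','wb'))
g=proj(w,[U(sl(.0343,-.035+.014*i,.006)) for i in range(6)])
c=g.mean(0).astype(int);x0,y0=c[0]-66,c[1]-50;print(x0,y0)
W=cv2.resize(w['img'][y0:y0+65,x0:x0+133],(798,390),interpolation=cv2.INTER_CUBIC)[::-1,::-1]
A=cv2.resize(a['img'][150:242,180:368],(416,208),interpolation=cv2.INTER_CUBIC)
o=np.zeros((600,798,3),np.uint8);o[:390]=W;o[390:598,:416]=A
cv2.imwrite('pics/e6.png',o[:,:,::-1])
E
```

```text
289 130
```

View pics/e6.png

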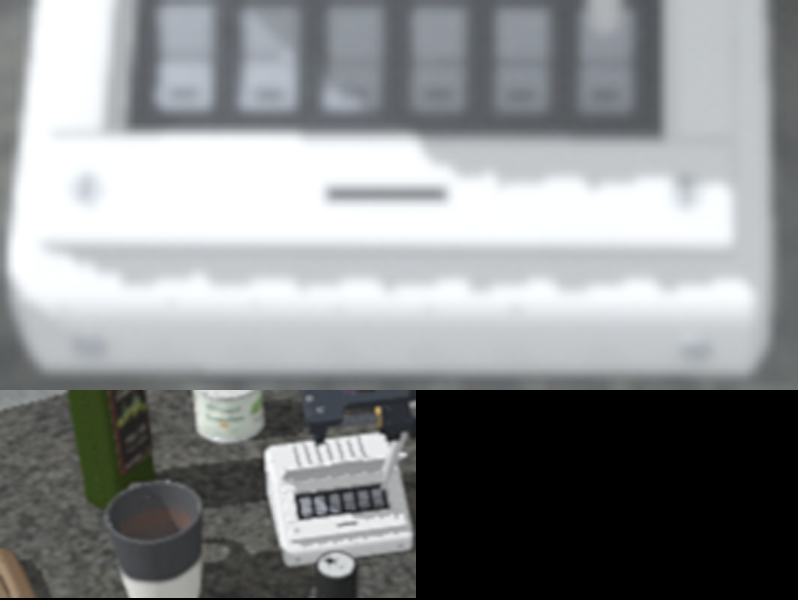

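All six marks now line up at y≈95, so the rocker is flipped. Now back to the mug.

```bash
python3 - <<'E'
from h import *
t=np.array([.588,.3685,.009]);e=np.array([.4954,.3642,.1742]);u=(e-t)/np.linalg.norm(e-t)
st=dict(sensors.get_state());M=R.from_quat(st['eef_rot']).as_matrix();st['tool_pos']=np.array(st['tool_pos'])+M@[.008,0,-.07]
print(st['tool_pos'],rows(pose(t+.295*u,-u,np.array([0,1.,0])),10,st))
E
```

```text
[0.42444822 0.18726653 0.25186425] ([-0.02, 1.76, -0.14], [-0.87, 0.08, -1.29])
```

>>> step_arm:
  steps:
    - [[0,0,-1.4],[0,0,0]]
    - [[0.1,0,-1.4],[0,0,0]]
    - [[0.2,0,-1.4],[0,0,0]]
    - [[0.2,0,-1.4],[0,0,0]]
    - [[0.3,0,-1.4],[0,0,0]]
    - [[0,0,0],[0,0,0]]

```text
clock: 12.62
tool_pos: [0.4242, 0.1876, 0.2522]
eef_rot: [0.125, 0.958, -0.034, 0.257]
contact_force: [-0.4, -0.1, -0.6]
opening: 0.097
finger_force: 45.0
```

>>> step_arm:
  steps:
    - [[0,1.76,-0.14],[-0.9,0.1,-1.3]]
    - [[0,1.76,-0.14],[-0.9,0.1,-1.3]]
    - [[0,1.76,-0.14],[-0.9,0.1,-1.3]]
    - [[0,1.76,-0.14],[-0.9,0.1,-1.3]]
    - [[0,1.76,-0.14],[-0.9,0.1,-1.3]]
    - [[0,1.76,-0.14],[-0.9,0.1,-1.3]]
    - [[0,1.76,-0.14],[-0.9,0.1,-1.3]]
    - [[0,1.76,-0.14],[-0.9,0.1,-1.3]]
    - [[0,1.76,-0.14],[-0.8,0,-1.3]]
    - [[0,1.76,-0.14],[-0.8,0,-1.3]]
    - [[0,0,0],[0,0,0]]
    - [[0,0,0],[0,0,0]]

```text
clock: 14.12
tool_pos: [0.4415, 0.3609, 0.2657]
eef_rot: [-0.003, 0.967, 0.011, 0.253]
contact_force: [-0.4, 0.0, -1.0]
opening: 0.1
finger_force: 45.0
```

```bash
python3 - <<'E'
from h import *
t=np.array([.588,.3685,.009]);e=np.array([.4954,.3642,.1742]);u=(e-t)/np.linalg.norm(e-t)
st=sensors.get_state();M=R.from_quat(st['eef_rot']).as_matrix();print(st['tool_pos']+.145*M[:,2])
print(rows(pose(t+.295*u,-u,np.array([0,1.,0])),1))
w=snap('wrist');a=snap('scene');import pickle;pickle.dump((w,a),open('s7.pkl','wb'))
p,q=pickle.load(open('s6.pkl','rb'));i=pickle.load(open('s1.pkl','rb'))[0]['img']
c=lambda im:cv2.matchTemplate(a['img'][170:260,215:285],im[205:252,225:275],cv2.TM_CCOEFF_NORMED)
m=c(i);print('mug shift px',np.array(cv2.minMaxLoc(m)[3])-[10,35],m.max())
E
```

```text
[0.51252145 0.36421391 0.1392889 ]
([-0.23, 0.09, 0.06], [0.01, 0.06, 0.05])
mug shift px [0 0] 0.9110489
```

>>> step_arm:
  steps:
    - [[-0.23,0.09,0],[0,0,0]]
    - [[0,0,1.5],[0,0,0]]
    - [[0,0,1.5],[0,0,0]]
    - [[0,0,1.5],[0,0,0]]
    - [[0,0,1.5],[0,0,0]]
    - [[0,0,1.5],[0,0,0]]
    - [[0,0,1.5],[0,0,0]]
    - [[0,0,1.5],[0,0,0]]
    - [[0,0,0],[0,0,0]]
    - [[0,0,0],[0,0,0]]

```text
clock: 15.48
tool_pos: [0.495, 0.3658, 0.1765]
eef_rot: [-0.003, 0.967, 0.012, 0.253]
contact_force: [0.1, 0.1, -0.5]
opening: 0.101
finger_force: 45.0
```

```bash
python3 - <<'E'
from h import *
t=np.array([.588,.3685,.009]);e=np.array([.4954,.3642,.1742]);u=(e-t)/np.linalg.norm(e-t)
print(rows(pose(t+.145*u,-u,np.array([0,1.,0])),1))
E
```

```text
([0.08, -0.17, 4.66], [0.07, 0.01, 0.03])
```

>>> step_arm:
  steps:
    - [[0,-0.1,1],[0,0,0]]
    - [[0,0,1],[0,0,0]]
    - [[0,0,1],[0,0,0]]
    - [[0,0,1],[0,0,0]]
    - [[0,0,0.3],[0,0,0]]
    - [[0,0,0],[0,0,0]]
    - [[0,0,0],[0,0,0]]

```text
clock: 16.35
tool_pos: [0.5159, 0.3661, 0.1389]
eef_rot: [-0.004, 0.967, 0.011, 0.253]
contact_force: [-0.3, 0.2, -0.2]
opening: 0.098
finger_force: 45.0
```

>>> step_arm:
  steps:
    - [[0,0,0],[0,0,0]]
    - [[0,0,0],[0,0,0]]
    - [[0,0,0],[0,0,0]]
    - [[0,0,0],[0,0,0]]
  claw: -0.2

```text
clock: 16.85
tool_pos: [0.5161, 0.366, 0.1387]
eef_rot: [-0.004, 0.967, 0.011, 0.253]
contact_force: [0.2, 1.0, -0.6]
opening: 0.405
finger_force: 0.0
```

>>> step_arm:
  steps:
    - [[0,0,-1.5],[0,0,0]]
    - [[0,0,-1.5],[0,0,0]]
    - [[0,0,-1.5],[0,0,0]]
    - [[0,0,-1.5],[0,0,0]]
    - [[0,0,-1.5],[0,0,0]]
    - [[0,0,-1.5],[0,0,0]]
    - [[0,0,-1.5],[0,0,0]]
    - [[0,0,0],[0,0,0]]
    - [[0,0,0],[0,0,0]]

```text
clock: 17.98
tool_pos: [0.4649, 0.3633, 0.2299]
eef_rot: [-0.004, 0.967, 0.011, 0.253]
contact_force: [0.7, 0.1, -0.3]
opening: 0.402
finger_force: 0.0
```

```bash
python3 - <<'E'
from h import *; import pickle
w=snap('wrist');a=snap('scene');b=snap('top');pickle.dump((w,a,b),open('s8.pkl','wb'))
A=cv2.resize(a['img'][155:245,205:375],(794,420),interpolation=cv2.INTER_CUBIC)
W=cv2.resize(w['img'][120:255,70:370],(400,180));B=cv2.resize(b['img'][150:240,210:385],(350,180))
o=np.zeros((600,794,3),np.uint8);o[:420]=A;o[420:,:400]=W;o[420:,404:754]=B
cv2.imwrite('pics/g8.png',o[:,:,::-1])
E
```

```text
(no output)
```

View pics/g8.png

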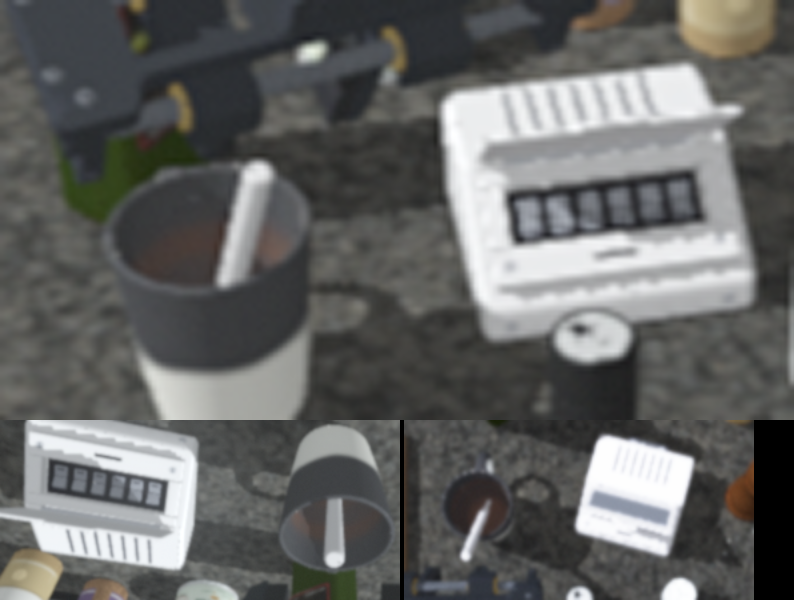

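The stylus is back in the mug, leaning as at the start (end at crop (258,172)). The mug hasn't moved and all six rockers look alike. I'll close the flap with shut fingers, moving straight down just behind its free edge.

```bash
python3 - <<'E'
from h import *
p=U([-.045,.020,.20]);T=pose(p,np.array([0,0,-1.]),R.from_euler('z',Q[2]).apply([0,1.,0]));print(p,rows(T,10))
E
```

```text
[0.55263553 0.20917341 0.2       ] ([-0.94, -1.45, 0.55], [0.5, 2.9, 1.5])
```

>>> step_arm:
  steps:
    - [[-0.94,-1.45,0.55],[0.5,2.9,1.5]]
    - [[-0.94,-1.45,0.55],[0.5,2.9,1.5]]
    - [[-0.94,-1.45,0.55],[0.5,2.9,1.5]]
    - [[-0.94,-1.45,0.55],[0.5,2.9,1.5]]
    - [[-0.94,-1.45,0.55],[0.5,2.9,1.5]]
    - [[-0.94,-1.45,0.55],[0.5,2.9,1.5]]
    - [[-0.94,-1.45,0.55],[0.5,2.9,1.5]]
    - [[-0.94,-1.45,0.55],[0.5,2.9,1.5]]
    - [[-0.94,-1.45,0.55],[0.5,2.9,1.5]]
    - [[-0.94,-1.45,0.55],[0.5,2.9,1.5]]
    - [[0,0,0],[0,0,0]]
    - [[0,0,0],[0,0,0]]
  claw: -1
  grip_force: 20

```text
clock: 19.62
tool_pos: [0.5517, 0.2102, 0.2]
eef_rot: [0.129, 0.992, 0.001, -0.0]
contact_force: [-0.9, 0.5, -0.1]
opening: 0.008
finger_force: 0.0
```

```bash
python3 - <<'E'
from h import *
p=U([-.045,.020,.20]);T=pose(p,np.array([0,0,-1.]),R.from_euler('z',Q[2]).apply([0,1.,0]));print(rows(T,1))
E
```

```text
([-0.12, -0.07, 0.0], [0.13, -0.07, 0.08])
```

>>> step_arm:
  steps:
    - [[-0.1,-0.1,1],[0,0,0]]
    - [[0,0,1],[0,0,0]]
    - [[0,0,1],[0,0,0]]
    - [[0,0,1],[0,0,0]]
    - [[0,0,1],[0,0,0]]
    - [[0,0,1],[0,0,0]]
    - [[0,0,1],[0,0,0]]
    - [[0,0,1],[0,0,0]]
    - [[0,0,0],[0,0,0]]
    - [[0,0,0],[0,0,0]]

```text
clock: 20.88
tool_pos: [0.5532, 0.2082, 0.1204]
eef_rot: [0.129, 0.992, 0.001, -0.0]
contact_force: [-0.1, -0.0, -0.5]
opening: 0.009
finger_force: 0.0
```

>>> step_arm:
  steps:
    - [[0,0,1],[0,0,0]]
    - [[0,0,1],[0,0,0]]
    - [[0,0,1],[0,0,0]]
    - [[0,0,1],[0,0,0]]
    - [[0,0,0.7],[0,0,0]]
    - [[0,0,0],[0,0,0]]
    - [[0,0,0],[0,0,0]]

```text
clock: 21.75
tool_pos: [0.553, 0.2083, 0.0734]
eef_rot: [0.129, 0.992, 0.001, -0.0]
contact_force: [-0.3, 0.5, -0.2]
opening: 0.003
finger_force: 0.0
```

>>> step_arm:
  steps:
    - [[0,0,0.2],[0,0,0]]
    - [[0,0,0.2],[0,0,0]]
    - [[0,0,0],[0,0,0]]
    - [[0,0,0],[0,0,0]]

```text
clock: 22.25
tool_pos: [0.553, 0.2083, 0.0693]
eef_rot: [0.129, 0.992, 0.001, -0.0]
contact_force: [-0.0, -0.3, 0.5]
opening: 0.006
finger_force: 0.1
```

```bash
python3 - <<'E'
from h import *; import pickle
a=snap('scene');w=snap('wrist');b0=pickle.load(open('s8.pkl','rb'))[1]
for n,s in(('before',b0),('now',a),('wrist',w)):
  for h in (.006,.013):
    g=proj(s,[U(sl(.0293,y,h)) for y in(-.042,-.028,-.014,0,.014,.028,.042)]).round().astype(int)
    print(n,h,g[0],g[-1],[int(s['img'][y,x].mean()) if 0<=y<400 and 0<=x<640 else None for x,y in g])
E
```

```text
before 0.006 [354 197] [315 202] [76, 69, 85, 66, 82, 94, 57]
before 0.013 [355 195] [316 201] [142, 96, 98, 88, 96, 113, 133]
now 0.006 [354 197] [315 202] [113, 113, 112, 81, 43, 49, 165]
now 0.013 [355 195] [316 201] [111, 113, 113, 73, 43, 48, 160]
wrist 0.006 [208 281] [364 281] [42, 44, 45, 45, 44, 49, 56]
wrist 0.013 [204 282] [365 282] [66, 41, 46, 45, 44, 50, 54]
```

The rocker area now reads a uniform 112 grey, so the flap covers it. I'll press until it seats.

>>> step_arm:
  steps:
    - [[0,0,0.2],[0,0,0]]
    - [[0,0,0],[0,0,0]]
    - [[0,0,0],[0,0,0]]

```text
clock: 22.72
tool_pos: [0.5533, 0.2083, 0.0683]
eef_rot: [0.129, 0.992, 0.001, 0.0]
contact_force: [-1.3, -0.6, 9.7]
opening: 0.007
finger_force: 4.2
```

>>> step_arm:
  steps:
    - [[0,0,0.2],[0,0,0]]
    - [[0,0,0],[0,0,0]]
    - [[0,0,0],[0,0,0]]

```text
clock: 23.1
tool_pos: [0.5534, 0.2083, 0.0678]
eef_rot: [0.129, 0.992, 0.001, 0.001]
contact_force: [-3.9, -2.7, 21.1]
opening: 0.006
finger_force: 10.0
```

It seated at 21 N, at the expected height. Now I'll retract and check.

>>> step_arm:
  steps:
    - [[0,0,-1],[0,0,0]]
    - [[0,0,-2],[0,0,0]]
    - [[0,0,-2],[0,0,0]]
    - [[0,0,-2],[0,0,0]]
    - [[0,0,-2],[0,0,0]]
    - [[0,0,-2],[0,0,0]]
    - [[0,0,-2],[0,0,0]]
    - [[0,0,-2],[0,0,0]]
    - [[0,0,0],[0,0,0]]
    - [[0,0,0],[0,0,0]]

```text
clock: 24.35
tool_pos: [0.5526, 0.2076, 0.2144]
eef_rot: [0.129, 0.992, 0.001, -0.001]
contact_force: [-0.2, -0.4, -1.0]
opening: 0.006
finger_force: 0.0
```

```bash
python3 - <<'E'
from h import *; import pickle
a=snap('scene');w=snap('wrist');b0=pickle.load(open('s1.pkl','rb'))[0]
for n,s in(('scene',a),('wrist',w)):
  for sp in(.02,.0293,.035):
    g=proj(s,[U(sl(sp,y,.013)) for y in np.linspace(-.042,.042,13)]).round().astype(int)
    print(n,sp,[int(s['img'][y,x].mean()) if 0<=y<400 and 0<=x<640 else None for x,y in g])
for n,(x0,y0,x1,y1) in dict(mug=(228,190,276,252),styl=(245,186,270,222),pep=(320,220,346,264),salt=(372,198,398,244),timer=(252,288,308,336),mill=(375,120,408,198),bottle=(205,120,240,190)).items():
    m=cv2.matchTemplate(a['img'][y0-12:y1+12,x0-12:x1+12],b0['img'][y0:y1,x0:x1],cv2.TM_CCOEFF_NORMED);v=cv2.minMaxLoc(m);print(n,round(v[1],3),np.array(v[3])-12)
print(sensors.get_state()['contact_force'])
E
```

```text
scene 0.02 [158, 159, 158, 159, 159, 160, 159, 159, 159, 159, 159, 159, 160]
scene 0.0293 [158, 159, 160, 160, 159, 160, 159, 159, 160, 160, 159, 160, 159]
scene 0.035 [159, 160, 160, 160, 160, 159, 160, 160, 160, 160, 159, 160, 160]
wrist 0.02 [178, 178, 179, 180, 181, 181, 181, 181, 181, 180, 180, 181, 180]
wrist 0.0293 [178, 178, 179, 179, 179, 179, 180, 180, 179, 180, 179, 180, 180]
wrist 0.035 [177, 177, 178, 179, 178, 180, 179, 179, 179, 180, 179, 179, 179]
mug 0.998 [0 0]
styl 0.992 [0 0]
pep 1.0 [0 0]
salt 0.998 [0 0]
timer 1.0 [0 0]
mill 0.988 [0 0]
bottle 0.999 [0 0]
[ 0.17483602  1.06051444 -0.29251504]
```

The flap is shut and nothing on the worktop has moved, so I'm handing in.

```bash
python3 -c "
from plant import finish_job
print(finish_job())"
```

```text
the job is handed in; nothing more can be done
None
```

I handed the job in at about 24 s, with no verdict returned: camera checks show the odd rocker (rightmost) flipped with the stylus, the stylus back in the mug tip down, the flap shut, and the mug and bystanders unmoved.

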